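Open the child-resistant jar of cleaning tablets

ROBOT

A 6-joint arm with a two-finger parallel gripper is mounted at the origin on the work surface. World frame = base frame: x ahead of the robot, y to its left, z up, the work surface at z = 0. Lengths are in mm, angles in rad, forces in N, time in s.
With the tool pointing down it reaches from about 300 to 775 mm from the base axis. Payload 14.6 kg.
Tool frame: the origin (TCP) lies midway between the tips of the shut fingers; the grasp point (between the pads) lies 19 mm behind it (manip.hold_point_z is the distance from the TCP to the grasp point, in mm); z points along the fingers, y is the direction in which the jaws open and shut (so a half turn about z gives the same grasp; the last joint's range is limited). The gripper opens to 94 mm and grips with 3 to 60 N. Pads are 16 mm wide; open, the fingers measure 119 mm over their backs; the gripper's body (75 mm by 177 mm) begins 78 mm behind the grasp point.
Start: joints at [1.069, 0.3, 1.521, -0, 1.321, -0.067], TCP at [231.672, 498.816, 205.446] pointing down, gripper open.
Joint ranges: [-3.03, 3.03], [-0.79, 2.21], [0.23, 2.52], [-1.04, 4.18], [0, 3.07], [-2.55, 2.55]. Speed limits (rad/s): [2.22, 2.22, 2.57, 3.14, 3.14, 3.14].

INTERFACE

Orientations are given as [roll, pitch, yaw] about the fixed x, y, z axes, in that order (R = Rz(yaw) Ry(pitch) Rx(roll)).
In Python, from cell import manip gives the robot as it stands.
- The arm moves only by the shell command python3 -m crank 'ROWS' [OPENING] [FORCE]. ROWS is JSON, a list of rows, each an object with "offset": the shift along the world's x, y, z in m, a list of three; "spin": the turn about the world's z in degrees. In form: [{"offset": [dx, dy, dz], "spin": spin}, ...]. A call has exactly 8 rows; each row is the pose to reach, as a shift and turn from the pose measured when the call began; what a row does not reach only later rows make up. A row lasts 1/12 s, in which the tool goes at most 41.7 mm and 7.16 degrees, less where a joint would pass 70% of its speed; a pose out of reach is approached as far as the arm can. A call with a gripper value outside its range is refused whole. OPENING is the opening, from 0 (shut) to 1 (fully open), set as the call begins (- or left out, the last holds). The fingers move at their own pace and stop on an object; FORCE is the grip in N (left out, the last holds). Time passes only in rows, so rows that repeat a pose let the fingers close, or fill a call up. It gives the time, the measured TCP pose, the force and the opening at its end, in the units of the state.
- manip.read_state(): the state, without advancing time (a new reading comes with each control period).
- manip.camera(name): name is "side" or "top" or "wrist"; returns a dict with "pixels" (400x640x3 uint8, red, green, blue), "fx", "fy", "cx", "cy" (pixels), "extrinsics" (4x4, takes a point from world to camera coordinates); the wrist camera has in their place "hand_eye" (4x4, takes a point from camera to tool coordinates, whose origin is the TCP and whose axes are the flange's). Camera axes: x right, y down, z forward; pixel columns grow to the right and rows downward; lengths in mm; the calibration is good to about 2 mm. A picture is of the moment at which its call begins: read the wrist's pose just before it. There is no depth.
- manip.sign_off(): hands the job in, once; it reports no verdict.
Trained networks look in a picture, given as the dict that the camera call returned (one of the last four; its "shot" number tells which), for a name from the list of things; names that differ only in an ending like _2 or _b are one class to them, and where a whole thing is asked for, a point or a joint stands for the part that bears it (a point fixed in the world has none). Each returns a list of dicts, best first, with "conf" (0 to 1); they miss things now and then, are a little off and sometimes report something else, mostly with a low value. They report only what shows in the picture. A call takes as long as a camera call. They do not tell look-alikes from the thing itself.
- manip.search_frame(picture, name): "location" ([x, y, z] in mm, in world coordinates, good to about 4 mm: the middle of the surface that is visible of it).
- manip.masks_of(picture, name): "mask" (400x640 bool, what is visible of it).
The state is a dict: "clock": time; "joints": joint angles; "qd": joint speeds; "effort": joint torques, N m; "eef_pos": TCP position; "eef_rot": TCP orientation; "wrist_force": force on the tool from outside, world axes, zero at the start; "moment": the same for the moment, N m; "finger_gap": finger opening in mm.
Only numpy, scipy, OpenCV 4.12 (cv2) and the standard library are available. Lean on these libraries where they do the work, as an engineer would, in place of code of your own. Each camera call takes 0.05 s, during which the arm holds its last target. There are 200 camera calls.

TASK

Open the square jar of machine-cleaning tablets that is wedged in the steel caddy: its cap is child-resistant, so press it down, and keep it pressed, while turning it anticlockwise until it comes free of the thread, pressing firmly but never harder than about 20 N and not forcing it sideways or upward. Lift the cap off and set it down gently on the steel tray, flat on its floor and the right way up, and let go. Leave the spoon on the tray and everything else on the bench where it is.

Things in the scene. Friction and masses are not known exactly. Their poses are not given: they have to be found in the camera images.
- jar: grey plastic jar, 66 mm square, wedged in a steel caddy fixed to the bench; it cannot turn or lift. Origin on the jar's axis at bench level, z up, x towards the caddy's spare pocket (tin in it, 105 mm along x, top 67 mm high). Caddy x -50 to 155 mm, y -46 to 46 mm, 40 mm high. Square body up to 81 mm height, round shoulder (radius 28 mm) to 89 mm, then the neck
- jar_mouth (a point): centre of the jar's rim, 115 mm above the bench, on its axis; axes as the jar's. Neck radius 18 mm, right-hand three-start thread (anticlockwise from above unscrews) out to radius 21 mm
- cap: the cap. Origin: centre of its underside, on which it stands when put down (100 to 101 mm above the bench on the shut jar); z up its axis; x fixed in its hidden inner threaded cup, within 0.05 rad of the jar's x at first. White, about 50 g, diameter 54 mm, 30.5 mm tall, open below. Outside is a straight ribbed shell, 0.5 to 30.5 mm above the origin, that turns on the inner cup
- cap_top (a point): centre of the shell's top, 30.5 mm above the cap's origin (up to 31.3); x turns with the shell, starts anywhere. Shell sinks 3.3 mm on a spring, 2.5 N/mm, to a stop. Turned with under 7 N of press it only ratchets, 9 clicks a turn. Pressed home (10 to 15 N) its lugs catch the inner cup after up to 0.6 rad of play; if lugs stand on teeth it sinks fully only once turned a little
- cap_inside (a point): centre of the inner cup's ceiling, 17.5 mm above the cap's origin, axes as cap. The inner cup must turn about 0.95 rad anticlockwise (0.2 N m) to leave the thread and climbs 3 mm meanwhile (20 mm a turn): the hand must give way upward, keeping the force. Up to 2 rad does no harm; regripping is fine. Once free it lifts straight off with only its weight; a cap still held resists a pull
- tray: flat steel tray fixed on the bench, 240 mm (its x) by 170 mm (its y), sheet 3 mm thick, rim 8 mm high. Origin at the centre of its underside, at bench level; its floor is 3 mm above that. The spoon lies near its +y edge along x; the rest is clear
- spoon: steel cupping spoon, 150 mm long, lying on the tray along the tray's x about 55 mm to the +y side of its middle; origin under its middle, x towards the bowl of the spoon
- tin: closed aluminium tin, diameter 62 mm, 62 mm tall, in the caddy's spare pocket; origin at the centre of its underside
- vial: small amber bottle with a plain white cap, diameter 36 mm, 85 mm tall, standing on the bench nearest the robot; origin at the centre of its underside
- bowl0: white cupping bowl, 92 mm across, 60 mm tall, beyond the caddy and the tray; origin at the centre of its underside
- bowl1: another such bowl, to the left
- bowl2: another such bowl, to the right
- beaker: red plastic cup, 84 mm across the rim, 110 mm tall, on the left; origin at the centre of its underside
There are look-alikes about, which are no part of the job. Leave any turquoise or yellow look-alike of the jar alone.

How it is judged (in metres and radians):
On the way, in this order (a step that is already met when the one before it is completed fails the run):
1. the inner cup of the cap has been turned at least 0.6 rad on the jar while the cap is still down on the neck (angle between the x axis of cap and the x axis of jar, either way round above 0.6 rad and horizontal distance between cap and jar_mouth below 0.005 m and z of cap in the frame of jar below 0.106 m), for 0.1 s.
2. the cap has been lifted clear of the jar's rim, at least 10 mm above it (z of cap in the frame of jar above 0.125 m), for 0.1 s.
At the end, for the whole second after the job is handed in: The cap, let go and at rest, stands the right way up and flat (within 0.06 rad) on the tray's floor (its underside within 2.5 mm of the floor), wholly inside the rim; the jar is open (z of cap in the frame of tray between 0.0005 and 0.0055 m and x of cap in the frame of tray between -0.093 and 0.093 m and y of cap in the frame of tray between -0.058 and 0.058 m and angle between cap's own z axis and vertical below 0.06 rad and linear speed of cap below 0.02 m/s and contact force between cap and the fingers below 0.05 N); the robot touches nothing.
It fails at once if the cap is pressed or pulled on the jar with more than 30 N (contact force between cap and jar above 30 N).
It fails at once if the cap is banged on the tray with more than 40 N (contact force between cap and tray above 40 N).
It fails at once if a bystander (spoon, tin, vial, bowl or beaker) is shifted by more than 30 mm (distance of any of spoon, tin, vial, bowl0, bowl1, bowl2, beaker from where it was at the start of the episode above 0.03 m).
It also fails if it takes over 58 s, if anything falls off the work surface, if the arm or the gripper's body presses on something with over 40 N, if the wrist force passes 120 N, or if a joint passes its speed limit or range.

## Working session

There is one attempt and no reset: what is moved stays moved. The work goes in short steps, Python scripts to look and compute and a shell command to move; the robot and the scene stay as the last step left them, time stands still between calls to the robot, and variables do not carry over. Pictures are saved under pics/ and viewed, about 8 in all and at most 12, crops included, and the job is handed in when it is done.

```bash
ls; mkdir -p pics; python3 - <<'E'
from cell import manip
import cv2,numpy as np
print(manip.read_state())
ims={}
for c in("top","side"):
    p=manip.camera(c); ims[c]=p
    cv2.imwrite(f"pics/{c}0.png",cv2.cvtColor(p["pixels"],cv2.COLOR_RGB2BGR))
    for n in("cap","jar","tray","spoon","tin","vial"):
        print(c,n,[(np.round(d["location"]).tolist(),round(d["conf"],2)) for d in manip.search_frame(p,n)])
E
```

```text
pics
{'clock': 0.0, 'joints': array([ 1.06938181e+00,  3.00455922e-01,  1.52154906e+00, -7.25502902e-06,
        1.32070356e+00, -6.65924565e-02]), 'qd': array([-0.00021911, -0.00037416, -0.00121527, -0.00056014,  0.00022271,
       -0.00193006]), 'effort': array([-3.68565870e-04, -5.31791461e+01, -3.52743351e+01,  7.09034060e-02,
        2.42679776e-02, -1.20645532e-04]), 'eef_pos': array([231.56689262, 498.59927285, 204.90820288]), 'eef_rot': array([-3.14047877e+00, -6.72432646e-05,  2.70677236e+00]), 'wrist_force': array([ 0.21490156, -0.78085663,  1.21838049]), 'moment': array([-0.00840144, -0.02744781, -0.05649285]), 'finger_gap': 93.65785340172938}
top cap [([493.0, -177.0, 133.0], 0.74)]
top jar [([311.0, -296.0, 34.0], 0.97), ([306.0, -567.0, 31.0], 0.86), ([544.0, -177.0, 34.0], 0.66)]
top tray [([458.0, 194.0, 3.0], 0.94)]
top spoon [([471.0, 253.0, 19.0], 0.65), ([459.0, 196.0, 1.0], 0.63)]
top tin [([597.0, -178.0, 68.0], 0.76), ([456.0, 195.0, 4.0], 0.22)]
top vial []
side cap [([498.0, -164.0, 130.0], 0.48)]
side jar [([514.0, -151.0, 32.0], 0.92), ([284.0, -539.0, 33.0], 0.69), ([293.0, -274.0, 30.0], 0.58)]
side tray [([459.0, 196.0, 2.0], 0.95)]
side spoon [([464.0, 258.0, 17.0], 0.69)]
side tin [([596.0, -164.0, 58.0], 0.61)]
side vial [([374.0, 12.0, 51.0], 0.5)]
```

View pics/top0.png

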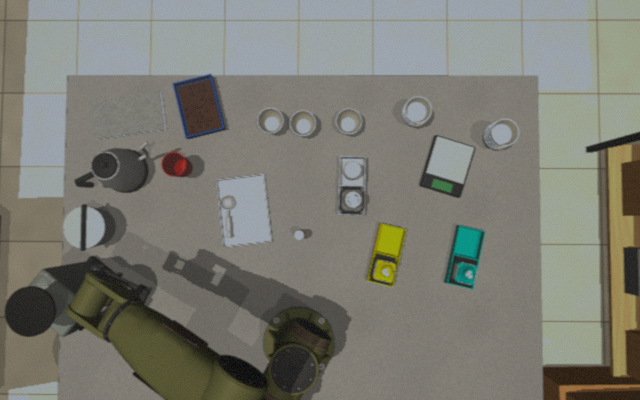

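View pics/side0.png

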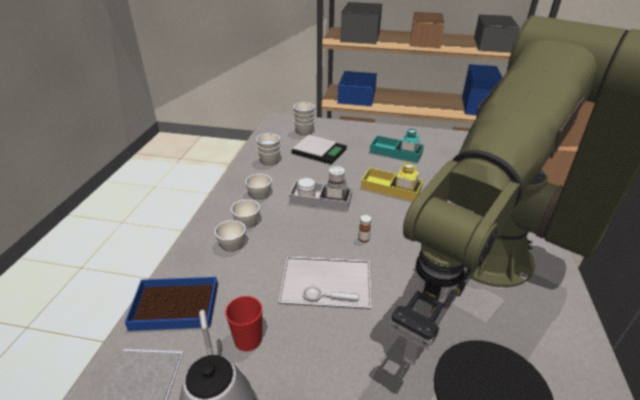

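The top picture shows the grey jar at (352,200) with the tin at (352,170), so jar x is roughly world x. The tray is at (244,210) and the yellow and turquoise look-alikes are elsewhere. Next I'll move above the jar.

```bash
python3 -m crank '[{"offset":[0.27,-0.67,0.06],"spin":-138},{"offset":[0.27,-0.67,0.06],"spin":-138},{"offset":[0.27,-0.67,0.06],"spin":-138},{"offset":[0.27,-0.67,0.06],"spin":-138},{"offset":[0.27,-0.67,0.06],"spin":-138},{"offset":[0.27,-0.67,0.06],"spin":-138},{"offset":[0.27,-0.67,0.06],"spin":-138},{"offset":[0.27,-0.67,0.06],"spin":-138}]' 1
```

```text
clock: 1.37
eef_pos: [356.0, 188.8, 233.5]
eef_rot: [3.141, -0.0, 1.701]
wrist_force: [0.7, 0.8, 0.2]
finger_gap: 94.1
```

```bash
python3 -m crank '[{"offset":[0.144,-0.359,0.03],"spin":-80},{"offset":[0.144,-0.359,0.03],"spin":-80},{"offset":[0.144,-0.359,0.03],"spin":-80},{"offset":[0.144,-0.359,0.03],"spin":-80},{"offset":[0.144,-0.359,0.03],"spin":-80},{"offset":[0.144,-0.359,0.03],"spin":-80},{"offset":[0.144,-0.359,0.03],"spin":-80},{"offset":[0.144,-0.359,0.03],"spin":-80}]'; python3 -m crank '[{"offset":[0.005,-0.015,0],"spin":-25},{"offset":[0.005,-0.015,0],"spin":-25},{"offset":[0.005,-0.015,0],"spin":-25},{"offset":[0.005,-0.015,0],"spin":-25},{"offset":[0.005,-0.015,0],"spin":-25},{"offset":[0.005,-0.015,0],"spin":-25},{"offset":[0.005,-0.015,0],"spin":-25},{"offset":[0.005,-0.015,0],"spin":-25}]'
cat > look.py <<'E'
from cell import manip
import cv2,numpy as np,sys
from scipy.spatial.transform import Rotation as Ro
s=manip.read_state(); p=manip.camera("wrist")
cv2.imwrite(f"pics/{sys.argv[1]}.png",cv2.cvtColor(p["pixels"],cv2.COLOR_RGB2BGR))
T=np.eye(4);T[:3,:3]=Ro.from_euler('xyz',s["eef_rot"]).as_matrix();T[:3,3]=s["eef_pos"]
C=T@p["hand_eye"]
print("pose",s["eef_pos"].round(1),s["eef_rot"].round(3),"F",s["wrist_force"].round(1),"q6",s["joints"][5].round(2))
print("cam at",C[:3,3].round(1))
def ray(u,v,z):
    d=C[:3,:3]@[(u-p["cx"])/p["fx"],(v-p["cy"])/p["fy"],1]
    return (C[:3,3]+d*(z-C[2,3])/d[2]).round(1)
def proj(X):
    c=np.linalg.inv(C)@np.append(X,1); return np.array([p["fx"]*c[0]/c[2]+p["cx"],p["fy"]*c[1]/c[2]+p["cy"]]).round(1)
for n in sys.argv[2:]:
    n,z=n.split(":")
    for d in manip.search_frame(p,n)[:3]: print(n,"loc",np.round(d["location"],1),round(d["conf"],2))
    for d in manip.masks_of(p,n)[:2]:
        m=d["mask"].astype(np.uint8); c=max(cv2.findContours(m,0,2)[0],key=cv2.contourArea)
        (u,v),(w,h),a=cv2.minAreaRect(c); (cu,cv_),r=cv2.minEnclosingCircle(c)
        print(n,"mask",round(d["conf"],2),"rect",round(u),round(v),round(w),round(h),round(a),"->",ray(u,v,float(z)),"circle",round(cu),round(cv_),round(r))
E
python3 look.py w1 cap:131 tin:67 jar:89
```

```text
clock: 2.03
eef_pos: [479.4, -120.1, 259.4]
eef_rot: [3.141, -0.0, 0.7]
wrist_force: [0.8, 1.0, 1.4]
finger_gap: 93.5
clock: 2.7
eef_pos: [484.4, -135.1, 259.4]
eef_rot: [3.14, -0.0, 0.266]
wrist_force: [-0.3, -0.0, 0.0]
finger_gap: 94.1
pose [ 484.4 -135.1  259.4] [ 3.14  -0.     0.266] F [-0.3 -0.   0. ] q6 0.96
cam at [ 555.  -115.   438.9]
cap loc [ 497.2 -176.3  131.5] 0.97
cap mask 0.83 rect 372 186 58 57 90 -> [ 497.4 -178.6  131. ] circle 371 187 30
tin loc [ 597.5 -179.2   65.8] 0.69
tin mask 0.59 rect 392 80 59 62 90 -> [ 598.3 -178.7   67. ] circle 392 80 33
jar loc [ 282.8 -282.5   37.8] 0.92
jar loc [ 557.5 -166.    33.9] 0.75
jar mask 0.89 rect 378 122 86 186 18 -> [ 553.9 -173.5   89. ] circle 379 123 100
jar mask 0.6 rect 384 370 43 87 90 -> [ 271.3 -272.3   89. ] circle 384 358 44
```

View pics/w1.png

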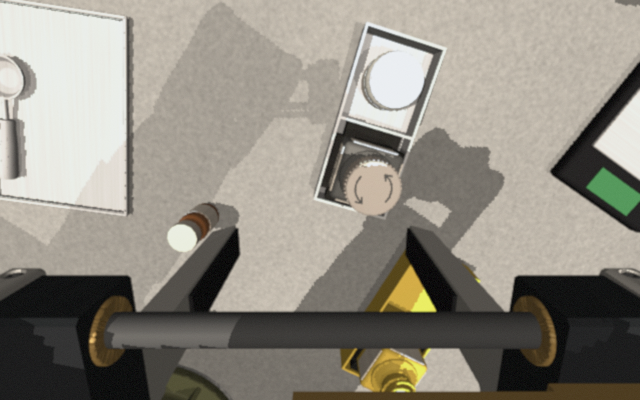

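The wrist picture shows the cap's top at about (373,187) and the tin at (392,80). The gap between the fingers is clear. I'll move above the cap for a closer look.

```bash
python3 -m crank '[{"offset":[0.011,-0.044,-0.03],"spin":0},{"offset":[0.011,-0.044,-0.08],"spin":0},{"offset":[0.011,-0.044,-0.08],"spin":0},{"offset":[0.011,-0.044,-0.08],"spin":0},{"offset":[0.011,-0.044,-0.08],"spin":0},{"offset":[0.011,-0.044,-0.08],"spin":0},{"offset":[0.011,-0.044,-0.08],"spin":0},{"offset":[0.011,-0.044,-0.08],"spin":0}]'; python3 look.py w2 cap:131 tin:67
```

```text
clock: 3.72
eef_pos: [495.9, -179.0, 180.9]
eef_rot: [3.139, -0.002, 0.265]
wrist_force: [-0.4, -1.1, -1.0]
finger_gap: 94.0
pose [ 495.9 -179.   180.9] [ 3.139e+00 -2.000e-03  2.650e-01] F [-0.4 -1.1 -1. ] q6 0.89
cam at [ 566.2 -158.9  360.5]
cap loc [ 496.4 -176.7  133.3] 0.7
cap mask 0.56 rect 324 209 78 75 90 -> [ 499.1 -179.4  131. ] circle 325 209 40
tin loc [ 599.3 -178.7   67.2] 0.84
tin mask 0.57 rect 359 73 76 72 90 -> [ 599.3 -181.7   67. ] circle 358 73 39
```

View pics/w2.png

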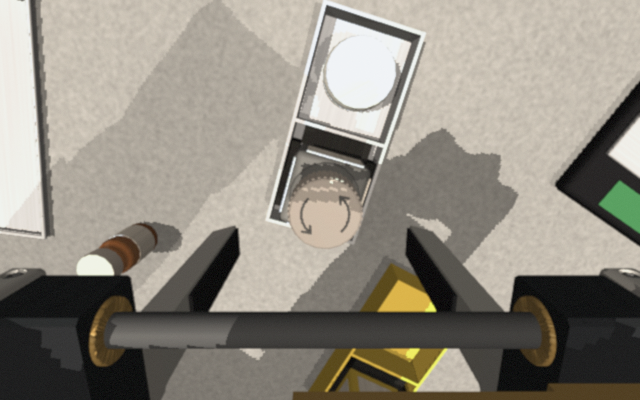

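The cap top is centred at about (324.5,214), which puts it near (495.3,-180.3), midway between the fingers. Next I'll descend and grip.

```bash
python3 -m crank '[{"offset":[-0.0005,-0.001,-0.02],"spin":0},{"offset":[-0.0005,-0.001,-0.04],"spin":0},{"offset":[-0.0005,-0.001,-0.055],"spin":0},{"offset":[-0.0005,-0.001,-0.065],"spin":0},{"offset":[-0.0005,-0.001,-0.073],"spin":0},{"offset":[-0.0005,-0.001,-0.079],"spin":0},{"offset":[-0.0005,-0.001,-0.079],"spin":0},{"offset":[-0.0005,-0.001,-0.079],"spin":0}]' 1; python3 -m crank '[{"offset":[0,0,0],"spin":0},{"offset":[0,0,0],"spin":0},{"offset":[0,0,0],"spin":0},{"offset":[0,0,0],"spin":0},{"offset":[0,0,0],"spin":0},{"offset":[0,0,0],"spin":0},{"offset":[0,0,0],"spin":0},{"offset":[0,0,0],"spin":0}]' 0.4 45
```

```text
clock: 4.63
eef_pos: [495.2, -180.2, 101.1]
eef_rot: [3.14, -0.001, 0.264]
wrist_force: [0.6, 0.6, -0.1]
finger_gap: 94.1
clock: 5.3
eef_pos: [495.2, -180.2, 101.2]
eef_rot: [3.14, -0.001, 0.264]
wrist_force: [0.2, -0.0, 0.5]
finger_gap: 53.6
```

```bash
python3 -m crank '[{"offset":[0,0,-0.0005],"spin":0},{"offset":[0,0,-0.001],"spin":0},{"offset":[0,0,-0.0015],"spin":0},{"offset":[0,0,-0.002],"spin":0},{"offset":[0,0,-0.002],"spin":0},{"offset":[0,0,-0.002],"spin":0},{"offset":[0,0,-0.002],"spin":0},{"offset":[0,0,-0.002],"spin":0}]' 0 45
```

```text
clock: 5.97
eef_pos: [495.3, -180.2, 99.3]
eef_rot: [3.14, -0.001, 0.264]
wrist_force: [-1.5, 1.4, 4.7]
finger_gap: 53.5
```

```bash
python3 -m crank '[{"offset":[0,0,-0.0005],"spin":0},{"offset":[0,0,-0.001],"spin":0},{"offset":[0,0,-0.0015],"spin":0},{"offset":[0,0,-0.0015],"spin":0},{"offset":[0,0,-0.0015],"spin":0},{"offset":[0,0,-0.0015],"spin":0},{"offset":[0,0,-0.0015],"spin":0},{"offset":[0,0,-0.0015],"spin":0}]'
```

```text
clock: 6.63
eef_pos: [495.4, -180.2, 98.0]
eef_rot: [3.14, -0.002, 0.264]
wrist_force: [-2.0, 0.5, 7.5]
finger_gap: 53.4
```

```bash
python3 -m crank '[{"offset":[0,0,-0.0004],"spin":0},{"offset":[0,0,-0.0007],"spin":0},{"offset":[0,0,-0.0007],"spin":0},{"offset":[0,0,-0.0007],"spin":0},{"offset":[0,0,-0.0007],"spin":0},{"offset":[0,0,-0.0007],"spin":0},{"offset":[0,0,-0.0007],"spin":0},{"offset":[0,0,-0.0007],"spin":0}]'
```

```text
clock: 7.3
eef_pos: [495.4, -180.2, 97.8]
eef_rot: [3.139, -0.002, 0.264]
wrist_force: [-2.8, 1.1, 8.8]
finger_gap: 53.4
```

```bash
python3 -m crank '[{"offset":[0,0,-0.0005],"spin":0},{"offset":[0,0,-0.001],"spin":0},{"offset":[0,0,-0.001],"spin":0},{"offset":[0,0,-0.001],"spin":0},{"offset":[0,0,-0.001],"spin":0},{"offset":[0,0,-0.001],"spin":0},{"offset":[0,0,-0.001],"spin":0},{"offset":[0,0,-0.001],"spin":0}]'
```

```text
clock: 7.97
eef_pos: [495.5, -180.2, 97.3]
eef_rot: [3.139, -0.002, 0.264]
wrist_force: [-4.1, 1.7, 11.8]
finger_gap: 53.2
```

```bash
python3 -m crank '[{"offset":[0,0,-0.0006],"spin":1},{"offset":[0,0,-0.0006],"spin":2},{"offset":[0,0,-0.0006],"spin":3},{"offset":[0,0,-0.0006],"spin":4},{"offset":[0,0,-0.0006],"spin":5},{"offset":[0,0,-0.0006],"spin":6},{"offset":[0,0,-0.0006],"spin":7},{"offset":[0,0,-0.0006],"spin":8}]'; python3 -c "
from cell import manip
s=manip.read_state();print(s['moment'],s['wrist_force'])"
```

```text
clock: 8.63
eef_pos: [496.0, -180.4, 97.5]
eef_rot: [3.138, -0.003, 0.405]
wrist_force: [-1.7, 1.3, 12.2]
finger_gap: 53.2
[ 0.12481142  0.34083491 -0.1339317 ] [-1.71527972  1.32955097 12.21784223]
```

```bash
python3 -m crank '[{"offset":[0,0,-0.0006],"spin":1},{"offset":[0,0,-0.0006],"spin":2},{"offset":[0,0,-0.0005],"spin":3},{"offset":[0,0,-0.0005],"spin":4},{"offset":[0,0,-0.0004],"spin":5},{"offset":[0,0,-0.0004],"spin":6},{"offset":[0,0,-0.0003],"spin":7},{"offset":[0,0,-0.0003],"spin":8}]'; python3 -c "
from cell import manip
s=manip.read_state();print(s['moment'],s['wrist_force'])"
```

```text
clock: 9.3
eef_pos: [496.6, -180.5, 98.0]
eef_rot: [3.137, -0.004, 0.545]
wrist_force: [-1.0, 1.5, 10.6]
finger_gap: 53.5
[ 0.13501795  0.30621488 -0.11540953] [-0.9600168   1.45514216 10.59137289]
```

```bash
python3 -m crank '[{"offset":[-0.0003,0.0001,-0.0006],"spin":1},{"offset":[-0.0006,0.0002,-0.0006],"spin":2},{"offset":[-0.0008,0.0002,-0.0005],"spin":3},{"offset":[-0.0008,0.0002,-0.0005],"spin":4},{"offset":[-0.0008,0.0002,-0.0004],"spin":5},{"offset":[-0.0008,0.0002,-0.0003],"spin":6},{"offset":[-0.0008,0.0002,-0.0003],"spin":7},{"offset":[-0.0008,0.0002,-0.0002],"spin":8}]'; python3 -c "
from cell import manip
s=manip.read_state();print(s['moment'],s['wrist_force'])"
```

```text
clock: 9.97
eef_pos: [496.3, -180.5, 98.4]
eef_rot: [3.135, -0.005, 0.686]
wrist_force: [0.4, 1.1, 8.6]
finger_gap: 53.1
[ 0.14994724  0.17840768 -0.13585461] [0.43121657 1.09705578 8.58441394]
```

```bash
python3 -m crank '[{"offset":[-0.0003,0,-0.0006],"spin":1},{"offset":[-0.0004,0.0001,-0.0008],"spin":2},{"offset":[-0.0004,0.0001,-0.0008],"spin":3},{"offset":[-0.0004,0.0001,-0.0008],"spin":4},{"offset":[-0.0004,0.0001,-0.0007],"spin":6},{"offset":[-0.0004,0.0001,-0.0006],"spin":7},{"offset":[-0.0004,0.0001,-0.0005],"spin":8},{"offset":[-0.0004,0.0001,-0.0005],"spin":9}]'; python3 -c "
from cell import manip
s=manip.read_state();print(s['moment'],s['wrist_force'])"
```

```text
clock: 10.63
eef_pos: [496.5, -180.5, 98.8]
eef_rot: [3.134, -0.006, 0.844]
wrist_force: [-0.9, 1.4, 12.2]
finger_gap: 53.4
[ 0.20972438  0.34166049 -0.05711784] [-0.88901055  1.418721   12.16028241]
```

```bash
python3 -m crank '[{"offset":[-0.0004,0.0001,-0.0008],"spin":1.5},{"offset":[-0.0006,0.0001,-0.0008],"spin":3},{"offset":[-0.0006,0.0001,-0.0007],"spin":4.5},{"offset":[-0.0006,0.0001,-0.0006],"spin":6},{"offset":[-0.0006,0.0001,-0.0006],"spin":7.5},{"offset":[-0.0006,0.0001,-0.0005],"spin":9},{"offset":[-0.0006,0.0001,-0.0004],"spin":10.5},{"offset":[-0.0006,0.0001,-0.0003],"spin":12}]'; python3 -c "
from cell import manip
s=manip.read_state();print(s['moment'],s['wrist_force'])"
```

```text
clock: 11.3
eef_pos: [496.6, -180.4, 99.4]
eef_rot: [3.132, -0.007, 1.054]
wrist_force: [-0.1, 1.8, 12.2]
finger_gap: 53.3
[ 0.23734926  0.41652081 -0.13695206] [-0.11640043  1.84457168 12.16393848]
```

```bash
python3 -m crank '[{"offset":[-0.0004,0,-0.0008],"spin":1.5},{"offset":[-0.0004,0,-0.0008],"spin":3},{"offset":[-0.0004,0,-0.0007],"spin":4.5},{"offset":[-0.0004,0,-0.0006],"spin":6},{"offset":[-0.0004,0,-0.0006],"spin":7.5},{"offset":[-0.0004,0,-0.0005],"spin":9},{"offset":[-0.0004,0,-0.0004],"spin":10.5},{"offset":[-0.0004,0,-0.0003],"spin":12}]'; python3 -m crank '[{"offset":[-0.0004,0,-0.0008],"spin":1.5},{"offset":[-0.0004,0,-0.0008],"spin":3},{"offset":[-0.0004,0,-0.0007],"spin":4.5},{"offset":[-0.0004,0,-0.0006],"spin":6},{"offset":[-0.0004,0,-0.0006],"spin":7.5},{"offset":[-0.0004,0,-0.0005],"spin":9},{"offset":[-0.0004,0,-0.0004],"spin":10.5},{"offset":[-0.0004,0,-0.0003],"spin":12}]'; python3 -c "
from cell import manip
s=manip.read_state();print(s['moment'],s['wrist_force'],s['joints'])"
```

```text
clock: 11.97
eef_pos: [496.7, -180.6, 100.1]
eef_rot: [3.13, -0.007, 1.265]
wrist_force: [-1.6, 0.7, 12.7]
finger_gap: 53.3
clock: 12.63
eef_pos: [496.9, -180.7, 100.8]
eef_rot: [3.128, -0.006, 1.476]
wrist_force: [-1.7, 1.9, 13.9]
finger_gap: 53.4
[ 0.16424701  0.52147326 -0.08878776] [-1.70618233  1.87471413 13.88024026] [-0.42325611  0.35887786  1.70270386  0.01144042  1.06945948 -0.33346106]
```

```bash
python3 -m crank '[{"offset":[-0.0004,0.0002,-0.0008],"spin":1.5},{"offset":[-0.0006,0.0002,-0.0008],"spin":3},{"offset":[-0.0006,0.0002,-0.0007],"spin":4.5},{"offset":[-0.0006,0.0002,-0.0006],"spin":6},{"offset":[-0.0006,0.0002,-0.0006],"spin":7.5},{"offset":[-0.0006,0.0002,-0.0005],"spin":9},{"offset":[-0.0006,0.0002,-0.0005],"spin":10.5},{"offset":[-0.0006,0.0002,-0.0004],"spin":12}]'; python3 -c "
from cell import manip
s=manip.read_state();print(s['moment'],s['wrist_force'])"
```

```text
clock: 13.3
eef_pos: [496.8, -180.7, 101.5]
eef_rot: [3.127, -0.005, 1.686]
wrist_force: [-2.0, 2.1, 13.1]
finger_gap: 53.5
[ 0.09993637  0.59532241 -0.130426  ] [-2.00773044  2.09631625 13.08252262]
```

```bash
python3 -m crank '[{"offset":[0,0,0.0003],"spin":0},{"offset":[0,0,0.0008],"spin":0},{"offset":[0,0,0.0014],"spin":0},{"offset":[0,0,0.002],"spin":0},{"offset":[0,0,0.0026],"spin":0},{"offset":[0,0,0.003],"spin":0},{"offset":[0,0,0.003],"spin":0},{"offset":[0,0,0.003],"spin":0}]'; python3 -c "
from cell import manip
s=manip.read_state();print(s['moment'],s['wrist_force'])"
```

```text
clock: 13.97
eef_pos: [496.8, -180.7, 104.3]
eef_rot: [3.127, -0.005, 1.686]
wrist_force: [0.4, -1.0, 3.0]
finger_gap: 53.4
[ 0.01605383  0.03280465 -0.01663666] [ 0.40262419 -1.04350221  2.97768024]
```

```bash
python3 -m crank '[{"offset":[0,0,0.0003],"spin":0},{"offset":[0,0,0.0006],"spin":0},{"offset":[0,0,0.0009],"spin":0},{"offset":[0,0,0.0012],"spin":0},{"offset":[0,0,0.0015],"spin":0},{"offset":[0,0,0.0018],"spin":0},{"offset":[0,0,0.0018],"spin":0},{"offset":[0,0,0.0018],"spin":0}]'; python3 -c "
from cell import manip
s=manip.read_state();print(s['moment'],s['wrist_force'])"
```

```text
clock: 14.63
eef_pos: [496.7, -180.7, 106.0]
eef_rot: [3.127, -0.005, 1.686]
wrist_force: [0.2, 1.0, -1.5]
finger_gap: 53.2
[-0.05733749  0.07288024  0.02099419] [ 0.19650961  1.01624721 -1.5483986 ]
```

```bash
python3 -m crank '[{"offset":[0,0,0.0004],"spin":0},{"offset":[0,0,0.0008],"spin":0},{"offset":[0,0,0.0012],"spin":0},{"offset":[0,0,0.0016],"spin":0},{"offset":[0,0,0.002],"spin":0},{"offset":[0,0,0.0024],"spin":0},{"offset":[0,0,0.0024],"spin":0},{"offset":[0,0,0.0024],"spin":0}]'; python3 -c "
from cell import manip
s=manip.read_state();print(s['moment'],s['wrist_force'])"
```

```text
clock: 15.3
eef_pos: [496.7, -180.7, 108.4]
eef_rot: [3.127, -0.005, 1.686]
wrist_force: [0.2, -0.0, -0.4]
finger_gap: 53.3
[-0.09503043  0.04369382 -0.03268637] [ 0.16946859 -0.02547442 -0.37752377]
```

The cap lifts with only its own weight, so it is free. I'll take it straight up and check.

```bash
python3 -m crank '[{"offset":[0,0,0.005],"spin":0},{"offset":[0,0,0.012],"spin":0},{"offset":[0,0,0.02],"spin":0},{"offset":[0,0,0.04],"spin":0},{"offset":[0,0,0.06],"spin":0},{"offset":[0,0,0.08],"spin":0},{"offset":[0,0,0.08],"spin":0},{"offset":[0,0,0.08],"spin":0}]'; python3 look.py w3 cap:211 ; python3 -c "
from cell import manip
import cv2
p=manip.camera('side');cv2.imwrite('pics/s3.png',cv2.resize(cv2.cvtColor(p['pixels'][100:300,230:520],cv2.COLOR_RGB2BGR),None,fx=2.4,fy=2.4))
for d in manip.search_frame(p,'tray')+manip.search_frame(p,'spoon'):print(d)
d=manip.masks_of(p,'tray')[0]['mask']
import numpy as np
c=max(cv2.findContours(d.astype('uint8'),0,2)[0],key=cv2.contourArea)
E=np.linalg.inv(p['extrinsics'])
for u,v in cv2.approxPolyDP(cv2.convexHull(c),6,True)[:,0]:
    r=E[:3,:3]@[(u-p['cx'])/p['fx'],(v-p['cy'])/p['fy'],1];print(u,v,(E[:3,3]+r*(8-E[2,3])/r[2]).round(0))
"
```

```text
clock: 15.97
eef_pos: [497.1, -180.9, 189.6]
eef_rot: [3.125, -0.004, 1.686]
wrist_force: [-0.3, 0.3, -1.4]
finger_gap: 53.5
pose [ 497.1 -180.9  189.6] [ 3.125 -0.004  1.686] F [-0.3  0.3 -1.4] q6 -0.54
cam at [ 484.8 -107.8  369.3]
cap loc [ 492.2 -174.2  222.5] 0.9
cap mask 0.95 rect 324 254 110 115 20 -> [ 496.8 -178.8  211. ] circle 323 253 59
cap mask 0.6 rect 424 197 77 64 45 -> [ 541.1 -143.8  211. ] circle 423 198 39
{'location': [456.9, 196.1, -0.2], 'conf': 0.86}
{'location': [460.5, 258.7, 14.7], 'conf': 0.85}
287 257 [587. 132.   8.]
368 262 [351. 105.   8.]
370 307 [330. 269.   8.]
280 302 [563. 299.   8.]
```

View pics/s3.png

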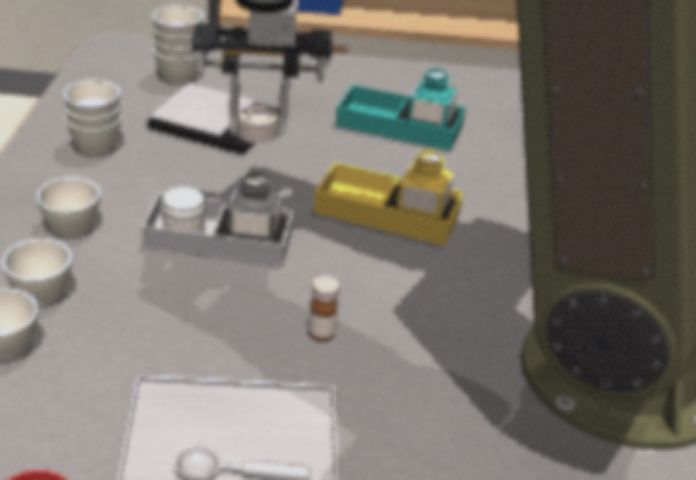

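The side crop shows the jar open with the cap hanging in the fingers, and nothing else has moved. The tray centre is about (458,196) with yaw about 0.115, so the present jaw yaw suits it. I'll carry the cap to (460,172).

```bash
python3 -m crank '[{"offset":[-0.002,0.02,0],"spin":0},{"offset":[-0.006,0.06,0],"spin":0},{"offset":[-0.01,0.1,0],"spin":0},{"offset":[-0.014,0.14,0],"spin":0},{"offset":[-0.018,0.18,0],"spin":0},{"offset":[-0.022,0.22,0],"spin":0},{"offset":[-0.026,0.26,0],"spin":0},{"offset":[-0.03,0.3,0],"spin":0}]'; python3 -m crank '[{"offset":[-0.004,0.03,0],"spin":0},{"offset":[-0.007,0.053,-0.02],"spin":0},{"offset":[-0.007,0.053,-0.05],"spin":0},{"offset":[-0.007,0.053,-0.08],"spin":0},{"offset":[-0.007,0.053,-0.11],"spin":0},{"offset":[-0.007,0.053,-0.13],"spin":0},{"offset":[-0.007,0.053,-0.13],"spin":0},{"offset":[-0.007,0.053,-0.13],"spin":0}]'; python3 look.py w4 cap:85 spoon:8 tray:8
```

```text
clock: 16.98
eef_pos: [465.9, 121.2, 187.8]
eef_rot: [3.128, -0.006, 1.686]
wrist_force: [0.3, -0.7, 0.4]
finger_gap: 53.5
clock: 17.65
eef_pos: [458.6, 174.2, 57.6]
eef_rot: [3.13, -0.006, 1.686]
wrist_force: [0.7, 0.6, -0.6]
finger_gap: 53.7
pose [458.6 174.2  57.6] [ 3.13  -0.006  1.686] F [ 0.7  0.6 -0.6] q6 0.17
cam at [447.2 247.  237.4]
cap loc [454.8 178.8  87.9] 0.98
cap mask 0.64 rect 322 253 116 109 90 -> [457.1 179.4  85. ] circle 322 254 59
spoon loc [472.4 249.8  13. ] 0.69
spoon mask 0.93 rect 305 85 242 85 9 -> [437.1 259.9   8. ] circle 303 89 122
tray loc [458.7 217.5   5.1] 0.83
tray mask 0.83 rect 328 168 247 391 90 -> [458.7 207.7   8. ] circle 328 137 215
```

View pics/w4.png

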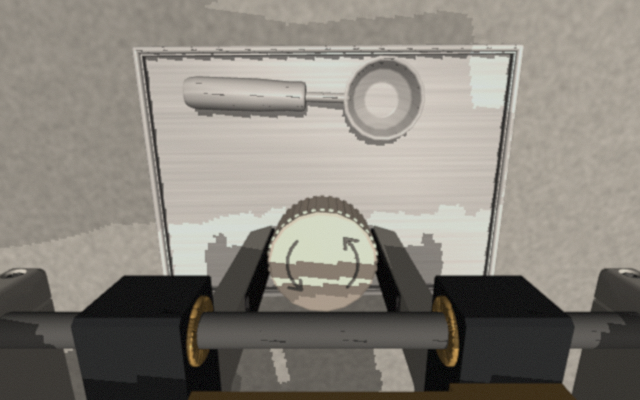

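The wrist picture shows the cap held square between the fingers over the clear half of the tray, with the spoon well away at rows 60–140. Now lowering.

```bash
python3 -m crank '[{"offset":[0,0.002,-0.012],"spin":0},{"offset":[0,0.003,-0.024],"spin":0},{"offset":[0,0.003,-0.034],"spin":0},{"offset":[0,0.003,-0.042],"spin":0},{"offset":[0,0.003,-0.048],"spin":0},{"offset":[0,0.003,-0.05],"spin":0},{"offset":[0,0.003,-0.05],"spin":0},{"offset":[0,0.003,-0.05],"spin":0}]'; python3 -m crank '[{"offset":[0,0,-0.0003],"spin":0},{"offset":[0,0,-0.0006],"spin":0},{"offset":[0,0,-0.0009],"spin":0},{"offset":[0,0,-0.0012],"spin":0},{"offset":[0,0,-0.0015],"spin":0},{"offset":[0,0,-0.0018],"spin":0},{"offset":[0,0,-0.002],"spin":0},{"offset":[0,0,-0.002],"spin":0}]'
```

```text
clock: 18.67
eef_pos: [459.5, 177.4, 8.9]
eef_rot: [3.126, -0.006, 1.686]
wrist_force: [0.4, 0.8, -1.1]
finger_gap: 53.5
clock: 19.33
eef_pos: [459.4, 177.4, 6.9]
eef_rot: [3.126, -0.006, 1.686]
wrist_force: [0.6, 0.0, -0.3]
finger_gap: 53.3
```

```bash
python3 -m crank '[{"offset":[0,0,-0.0003],"spin":0},{"offset":[0,0,-0.0006],"spin":0},{"offset":[0,0,-0.0009],"spin":0},{"offset":[0,0,-0.0012],"spin":0},{"offset":[0,0,-0.0015],"spin":0},{"offset":[0,0,-0.0018],"spin":0},{"offset":[0,0,-0.002],"spin":0},{"offset":[0,0,-0.002],"spin":0}]'
```

```text
clock: 20.0
eef_pos: [459.4, 177.3, 4.8]
eef_rot: [3.126, -0.006, 1.686]
wrist_force: [-0.1, 0.6, 0.3]
finger_gap: 53.1
```

```bash
python3 -m crank '[{"offset":[0,0,-0.0002],"spin":0},{"offset":[0,0,-0.0003],"spin":0},{"offset":[0,0,-0.0004],"spin":0},{"offset":[0,0,-0.0005],"spin":0},{"offset":[0,0,-0.0006],"spin":0},{"offset":[0,0,-0.0008],"spin":0},{"offset":[0,0,-0.001],"spin":0},{"offset":[0,0,-0.001],"spin":0}]'
```

```text
clock: 20.67
eef_pos: [459.4, 177.4, 3.8]
eef_rot: [3.126, -0.006, 1.686]
wrist_force: [-0.8, -0.6, 0.6]
finger_gap: 53.4
```

```bash
python3 -m crank '[{"offset":[0,0,-0.0001],"spin":0},{"offset":[0,0,-0.0002],"spin":0},{"offset":[0,0,-0.0003],"spin":0},{"offset":[0,0,-0.0004],"spin":0},{"offset":[0,0,-0.0005],"spin":0},{"offset":[0,0,-0.0006],"spin":0},{"offset":[0,0,-0.0006],"spin":0},{"offset":[0,0,-0.0006],"spin":0}]'
```

```text
clock: 21.33
eef_pos: [459.5, 177.4, 3.6]
eef_rot: [3.126, -0.006, 1.686]
wrist_force: [-2.9, -1.7, 8.2]
finger_gap: 53.3
```

Contact at about 8 N. I'll release and retreat straight up.

```bash
python3 -m crank '[{"offset":[0,0,0],"spin":0},{"offset":[0,0,0],"spin":0},{"offset":[0,0,0],"spin":0},{"offset":[0,0,0],"spin":0},{"offset":[0,0,0],"spin":0},{"offset":[0,0,0],"spin":0},{"offset":[0,0,0],"spin":0},{"offset":[0,0,0],"spin":0}]' 0.95 10; python3 -m crank '[{"offset":[0,0,0.003],"spin":0},{"offset":[0,0,0.01],"spin":0},{"offset":[0,0,0.02],"spin":0},{"offset":[0,0,0.04],"spin":0},{"offset":[0,0,0.07],"spin":0},{"offset":[0,0,0.1],"spin":0},{"offset":[0,0,0.12],"spin":0},{"offset":[0,0,0.12],"spin":0}]'; python3 look.py w5 cap:33.5 spoon:8 tray:8;  python3 -c "
from cell import manip
import cv2
p=manip.camera('side');cv2.imwrite('pics/s5.png',cv2.resize(cv2.cvtColor(p['pixels'][150:350,230:520],cv2.COLOR_RGB2BGR),None,fx=2.4,fy=2.4))
for n in('cap','tray','spoon','tin','vial'):print(n,[(d['location'],round(d['conf'],2)) for d in manip.search_frame(p,n)[:2]])"
```

```text
clock: 22.0
eef_pos: [460.1, 177.5, 4.0]
eef_rot: [3.125, -0.006, 1.686]
wrist_force: [3.5, 0.4, 6.4]
finger_gap: 88.9
clock: 22.67
eef_pos: [461.6, 178.0, 128.8]
eef_rot: [3.118, -0.008, 1.686]
wrist_force: [0.1, -0.2, 0.3]
finger_gap: 89.4
pose [461.6 178.  128.8] [ 3.118 -0.008  1.686] F [ 0.1 -0.2  0.3] q6 0.18
cam at [448.2 250.3 308.8]
cap loc [457.  178.5  36.2] 0.81
cap mask 0.69 rect 318 194 65 63 90 -> [458.8 181.1  33.5] circle 318 194 33
spoon loc [473.6 251.2  15.7] 0.72
spoon mask 0.86 rect 303 111 64 181 84 -> [439.  246.6   8. ] circle 302 101 91
tray loc [457.3 207.9   4.9] 0.65
tray mask 0.76 rect 319 162 196 293 89 -> [458.2 204.2   8. ] circle 319 147 167
cap [([369.3, 13.8, 47.3], 0.6)]
tray [([458.5, 203.1, 1.0], 0.92)]
spoon [([463.6, 258.1, 14.9], 0.67)]
tin [([596.6, -169.7, 66.9], 0.64)]
vial [([367.6, 12.3, 45.9], 0.69)]
```

View pics/w5.png

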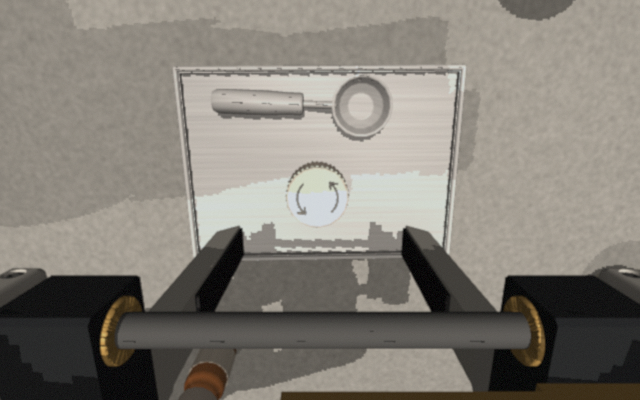

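View pics/s5.png

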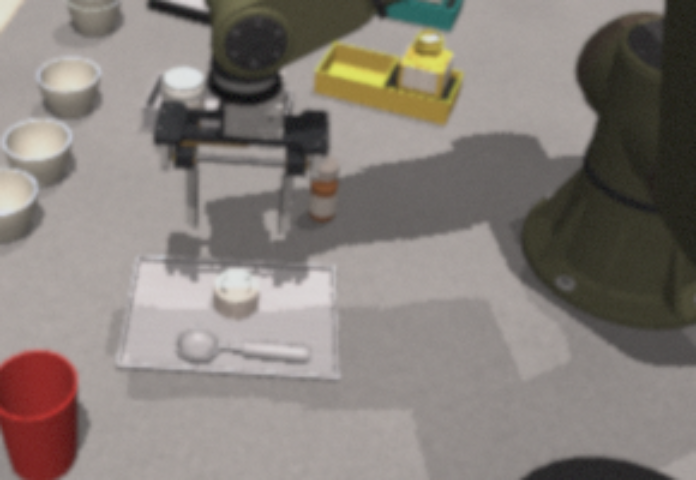

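The cap stands flat and upright at about (318,195), well inside the rim, and the spoon hasn't moved. The gripper is clear.

```bash
python3 -c "
from cell import manip
print(manip.sign_off())"
```

```text
the job is handed in; nothing more can be done
None
```

I opened the jar and set the cap down on the tray, then handed the job in at about 23 s on the robot's clock. `sign_off` gives no verdict.

- **Opening:** I gripped the cap and pressed it home. I then turned it about 1.4 rad anticlockwise in all, including the play, letting the hand rise with the thread. Readings between moves showed 8.6 to 13.9 N of press and about 4 N sideways at most. Force within a move wasn't recorded.
- **Lift:** The cap came off carrying only its own weight.
- **Placing:** I set the cap down with about 8 N of contact force and released it. The last pictures show it upright and flat, at about (459, 180) mm. That is roughly 16 mm to the −y side of the tray's middle, well inside the rim.
- **Surroundings:** The spoon, tin and vial look unmoved. The gripper is clear, about 125 mm above the tray floor, with wrist force near zero.

Some readings were not as expected:
- **Climb:** The cap climbed about 4.2 mm while turning, against the 3 mm given. I take this as turning past the release point.
- **Drift:** The tool tilted by about 0.02 rad over the run. The hand also drifted about 1.5 mm sideways during the turn.
- **Fingertips:** They may have brushed the tray floor at release, because the upward force still read 6.4 N with the jaws open.
- **Wrong detection:** In the last side picture the network labelled the vial as the cap. The wrist camera found the cap correctly.

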